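# Set out the pill trays and open the push-and-turn medicine bottle

### The arm

A 6-joint arm with a two-finger parallel gripper is mounted at the origin on a cart in front of the work surface, level with it; the furniture and walls round the work are solid. World frame = base frame: x ahead of the robot, y to its left, z up, the work surface at z = 0. Lengths are in m, angles in rad, forces in N, time in s.
With the tool pointing down it reaches from about 0.275 to 0.825 m from the base axis. Payload 4.9 kg.
Tool frame: the origin (TCP) lies between the finger pads; the fingertips stand 14 mm ahead of it and the grasp point (between the pads) lies 5 mm behind it; z points along the fingers, y is the line along which they close (so a half turn about z gives the same grasp; the last joint's range is limited). The gripper opens to 85 mm and grips with 20 to 120 N. Pads are 22 mm wide; open, the fingers measure 114 mm over their backs; the gripper's body (76 mm by 85 mm) begins 54 mm behind the grasp point. The pads swing forward as they close: fully open they stand 13 mm farther back than shut.
Start: joints at [-1.443, 0.326, -0.193, 1.052, 0, 1.437], TCP at [0.142, -0.531, 0.21] pointing down, gripper open.
Joint ranges: [-2.65, 2.65], [-0.97, 1.79], [-1.3, 1.35], [-1.93, 2.1], [-1.47, 1.37], [-3.14, 3.14]. Speed limits (rad/s): [2.57, 2.57, 3.14, 3.14, 3.14, 3.14].

### API

Orientations are given as a unit quaternion [w, x, y, z].
In Python, from rig import arm, cams, workorder gives the robot as it stands. The module is installed in compiled form; this text tells all that it offers.
- The arm moves only by the tool step_arm, never from a script. Its argument "moves" is a list of rows, each a list of 7 numbers: the shift along the tool's x, y, z in cm, then the turn, a rotation vector about the tool's x, y, z in rad, then the finger opening in cm, from 0 to 8.54. In form: [[dx, dy, dz, ax, ay, az, grip], ...]. A call has 1 to 20 rows; each row shifts and turns the commanded pose from where the row before left it, along the tool's axes as they then stand; what a row does not reach is not made up. A row lasts 1/8 s, in which the tool goes at most 62.5 mm and 10.7 degrees, less where a joint would pass 70% of its speed; a pose out of reach is approached as far as the arm can. A call is refused whole if a number of a shift passes 6.25 or a number of a turn 0.188, either way. A call with a gripper value outside its range is refused whole. The fingers move at their own pace and stop on an object; "squeeze" is the grip in N (left out, the last holds). Time passes only in rows, so rows that do not move let the fingers close. It gives the time, the measured TCP pose, the force, the opening and the grip force at its end, in the units of the state.
- arm.get_state(): the state, without advancing time (a new reading comes with each control period).
- cams.camera(name): name is "scene" or "side" or "wrist"; returns (picture, depth): 420x560x3 uint8, red, green, blue; 420x560 float32, m along the optical axis (not along the pixel's ray), 0 where there is no reading.
- cams.calibration(name): a dict with "intrinsics" (3x3 intrinsics, pixels), "R" (3x3) and "t" (3): a world point X has camera coordinates R X + t; the wrist camera has in their place "hand_eye" (4x4, takes a point from camera to tool coordinates, whose origin is the TCP and whose axes are the flange's). Camera axes: x right, y down, z forward; pixel columns grow to the right and rows downward; lengths in m; the calibration is good to about 2 mm. A picture is of the moment at which its call begins: read the wrist's pose just before it. calibration takes no time and is no camera call.
- workorder.job_done(): hands the job in; it is judged then, once.
The state is a dict: "time_s": time; "joint_pos": joint angles; "dq": joint speeds; "joint_torque": joint torques, N m; "tool_pos": TCP position; "tool_rot": TCP orientation; "contact_force": force on the tool from outside, world axes, zero at the start; "moment": the same for the moment, N m; "gripper_width": finger opening in m; "grip_force": force on a finger pad.
Only numpy, scipy, OpenCV 4.12 (cv2) and the standard library are available. Lean on these libraries where they do the work, as an engineer would, in place of code of your own. Each camera call takes 0.05 s, during which the arm holds its last target. There are 200 camera calls.

### The job

Get the day's tablets ready to be counted out: first nudge the three little pill trays together on the worktop, end to end, into one straight row with no real gaps between them. Then open the amber medicine bottle: its white child-proof cap must be pressed down and, while it is held down, turned anticlockwise until it comes free; lift the cap off and finish while holding it, level, a few centimetres straight above the bottle's open mouth. Do not put the cap down or let it go, keep the bottle standing on the worktop, and leave the glass, the mug and the garlic where they are.

Things in the scene. Friction and masses are not known exactly. Their poses are not given: they have to be found in the camera images.
- medicine_bottle: round amber medicine bottle, loose, upright, 60 mm in diameter, 98 mm tall to its rim; 36 mm neck from 79 mm up, with three lugs that hold the cap; about 0.35 kg. Origin: centre of the underside, z up. Only its weight, your push and friction (about 0.6) keep it from turning along.
- safety_cap: white ribbed cap, 52 mm in diameter, 30 mm tall, two arrows on its top. Origin: centre of its lower edge, 79 mm above the bottle's underside while shut (top then at 109 mm); z up; its x axis lies along the bottle's while shut. Shut, it neither turns nor pulls off. Pressed down 3.5 to 5.5 mm it turns anticlockwise (from above): free after 0.70 rad, stop at 1.4; turned 0.8 to 1.3 rad it lifts off.
- cap_disc (a joint): sprung sealing disc inside the cap, resting on the bottle's rim: 0 while shut, grows by as much as the cap is pressed down (m, at most 0.006), -0.003 once the cap is off. It pushes the cap up with 4 N at 0 and 0.8 N more per mm. Squeezing the cap's ribbed side gives grip enough to press and turn it.
- pill_tray_1: one of three equal grey-blue open plastic pill trays, loose, 64 mm long (its x axis) by 36 mm wide (y) by 20 mm tall, three pockets, walls 2 mm, 50 g. Origin: centre of the underside, z up. Both ends are alike. The worktop under bottle and trays is not quite level: it lies 3 mm below to 4 mm above z = 0, sloping under 3 degrees towards the sink.
- pill_tray_2: one of three equal grey-blue open plastic pill trays, loose, 64 mm long (its x axis) by 36 mm wide (y) by 20 mm tall, three pockets, walls 2 mm, 50 g. Origin: centre of the underside, z up. Both ends are alike. The worktop under bottle and trays is not quite level: it lies 3 mm below to 4 mm above z = 0, sloping under 3 degrees towards the sink.
- pill_tray_3: one of three equal grey-blue open plastic pill trays, loose, 64 mm long (its x axis) by 36 mm wide (y) by 20 mm tall, three pockets, walls 2 mm, 50 g. Origin: centre of the underside, z up. Both ends are alike. The worktop under bottle and trays is not quite level: it lies 3 mm below to 4 mm above z = 0, sloping under 3 degrees towards the sink.
- tumbler: clear drinking glass, 61 mm in diameter, 112 mm tall, loose bystander. Origin: centre of the underside.
- mug_teal: turquoise mug, 86 mm in diameter, 110 mm over the handle, 80 mm tall, loose bystander. Origin: centre of the underside.
- garlic: garlic bulb about 50 mm across and 51 mm tall, loose bystander. Origin: centre of the underside.
There are look-alikes about, which are no part of the job. What is shaped like the pill_tray_3 but purple is not meant.

How it is judged:
On the way, in this order (a step that is already met when the one before it is completed fails the run):
1. the three trays stand end to end in one straight row, let go, and the cap is still shut on the bottle (((x of pill_tray_2 in the frame of pill_tray_1 between 0.06 and 0.073 m and y of pill_tray_2 in the frame of pill_tray_1 between -0.008 and 0.008 m and angle between the x axis of each of pill_tray_2, pill_tray_3 and the x axis of pill_tray_1, either way round below 0.14 rad and x of pill_tray_3 in the frame of pill_tray_1 between -0.073 and -0.06 m and y of pill_tray_3 in the frame of pill_tray_1 between -0.008 and 0.008 m) or (x of pill_tray_3 in the frame of pill_tray_1 between 0.06 and 0.073 m and y of pill_tray_3 in the frame of pill_tray_1 between -0.008 and 0.008 m and angle between the x axis of each of pill_tray_3, pill_tray_2 and the x axis of pill_tray_1, either way round below 0.14 rad and x of pill_tray_2 in the frame of pill_tray_1 between -0.073 and -0.06 m and y of pill_tray_2 in the frame of pill_tray_1 between -0.008 and 0.008 m) or (x of pill_tray_1 in the frame of pill_tray_2 between 0.06 and 0.073 m and y of pill_tray_1 in the frame of pill_tray_2 between -0.008 and 0.008 m and angle between the x axis of each of pill_tray_1, pill_tray_3 and the x axis of pill_tray_2, either way round below 0.14 rad and x of pill_tray_3 in the frame of pill_tray_2 between -0.073 and -0.06 m and y of pill_tray_3 in the frame of pill_tray_2 between -0.008 and 0.008 m) or (x of pill_tray_3 in the frame of pill_tray_2 between 0.06 and 0.073 m and y of pill_tray_3 in the frame of pill_tray_2 between -0.008 and 0.008 m and angle between the x axis of each of pill_tray_3, pill_tray_1 and the x axis of pill_tray_2, either way round below 0.14 rad and x of pill_tray_1 in the frame of pill_tray_2 between -0.073 and -0.06 m and y of pill_tray_1 in the frame of pill_tray_2 between -0.008 and 0.008 m) or (x of pill_tray_1 in the frame of pill_tray_3 between 0.06 and 0.073 m and y of pill_tray_1 in the frame of pill_tray_3 between -0.008 and 0.008 m and angle between the x axis of each of pill_tray_1, pill_tray_2 and the x axis of pill_tray_3, either way round below 0.14 rad and x of pill_tray_2 in the frame of pill_tray_3 between -0.073 and -0.06 m and y of pill_tray_2 in the frame of pill_tray_3 between -0.008 and 0.008 m) or (x of pill_tray_2 in the frame of pill_tray_3 between 0.06 and 0.073 m and y of pill_tray_2 in the frame of pill_tray_3 between -0.008 and 0.008 m and angle between the x axis of each of pill_tray_2, pill_tray_1 and the x axis of pill_tray_3, either way round below 0.14 rad and x of pill_tray_1 in the frame of pill_tray_3 between -0.073 and -0.06 m and y of pill_tray_1 in the frame of pill_tray_3 between -0.008 and 0.008 m)) and height (world z) of each of pill_tray_1, pill_tray_2, pill_tray_3 below 0.006 m and angle between each of pill_tray_1, pill_tray_2, pill_tray_3's own z axis and vertical below 0.1 rad and contact force between the fingers and pill_tray_1 below 0.3 N and contact force between the fingers and pill_tray_2 below 0.3 N and contact force between the fingers and pill_tray_3 below 0.3 N and z of safety_cap in the frame of medicine_bottle below 0.081 m), for 0.2 s.
2. the cap is pressed down at least 2.5 mm on the bottle (z of safety_cap in the frame of medicine_bottle below 0.0765 m and horizontal distance between safety_cap and medicine_bottle below 0.008 m), for 0.05 s.
3. the cap, still on the neck, has been turned at least 0.65 rad (z of safety_cap in the frame of medicine_bottle below 0.086 m and horizontal distance between safety_cap and medicine_bottle below 0.008 m and angle between the x axis of safety_cap and the x axis of medicine_bottle, either way round above 0.65 rad).
At the end, for the whole second after the job is handed in: Fingers hold the cap still, off the bottle: lower edge 20-100 mm above the rim, axes within 35 mm, tilt under 0.3 rad. Bottle upright on the worktop. Trays flat in one row: gaps at most 9 mm, sideways offset at most 8 mm, angles under 0.14 rad (z of safety_cap in the frame of medicine_bottle between 0.118 and 0.2 m and horizontal distance between safety_cap and medicine_bottle below 0.035 m and angle between safety_cap's own z axis and vertical below 0.3 rad and contact force between the fingers and safety_cap above 1 N and contact force between safety_cap and medicine_bottle below 0.1 N and linear speed of each of safety_cap, medicine_bottle below 0.02 m/s and angle between medicine_bottle's own z axis and vertical below 0.06 rad and height (world z) of medicine_bottle between -0.006 and 0.006 m and ((x of pill_tray_2 in the frame of pill_tray_1 between 0.06 and 0.073 m and y of pill_tray_2 in the frame of pill_tray_1 between -0.008 and 0.008 m and angle between the x axis of each of pill_tray_2, pill_tray_3 and the x axis of pill_tray_1, either way round below 0.14 rad and x of pill_tray_3 in the frame of pill_tray_1 between -0.073 and -0.06 m and y of pill_tray_3 in the frame of pill_tray_1 between -0.008 and 0.008 m) or (x of pill_tray_3 in the frame of pill_tray_1 between 0.06 and 0.073 m and y of pill_tray_3 in the frame of pill_tray_1 between -0.008 and 0.008 m and angle between the x axis of each of pill_tray_3, pill_tray_2 and the x axis of pill_tray_1, either way round below 0.14 rad and x of pill_tray_2 in the frame of pill_tray_1 between -0.073 and -0.06 m and y of pill_tray_2 in the frame of pill_tray_1 between -0.008 and 0.008 m) or (x of pill_tray_1 in the frame of pill_tray_2 between 0.06 and 0.073 m and y of pill_tray_1 in the frame of pill_tray_2 between -0.008 and 0.008 m and angle between the x axis of each of pill_tray_1, pill_tray_3 and the x axis of pill_tray_2, either way round below 0.14 rad and x of pill_tray_3 in the frame of pill_tray_2 between -0.073 and -0.06 m and y of pill_tray_3 in the frame of pill_tray_2 between -0.008 and 0.008 m) or (x of pill_tray_3 in the frame of pill_tray_2 between 0.06 and 0.073 m and y of pill_tray_3 in the frame of pill_tray_2 between -0.008 and 0.008 m and angle between the x axis of each of pill_tray_3, pill_tray_1 and the x axis of pill_tray_2, either way round below 0.14 rad and x of pill_tray_1 in the frame of pill_tray_2 between -0.073 and -0.06 m and y of pill_tray_1 in the frame of pill_tray_2 between -0.008 and 0.008 m) or (x of pill_tray_1 in the frame of pill_tray_3 between 0.06 and 0.073 m and y of pill_tray_1 in the frame of pill_tray_3 between -0.008 and 0.008 m and angle between the x axis of each of pill_tray_1, pill_tray_2 and the x axis of pill_tray_3, either way round below 0.14 rad and x of pill_tray_2 in the frame of pill_tray_3 between -0.073 and -0.06 m and y of pill_tray_2 in the frame of pill_tray_3 between -0.008 and 0.008 m) or (x of pill_tray_2 in the frame of pill_tray_3 between 0.06 and 0.073 m and y of pill_tray_2 in the frame of pill_tray_3 between -0.008 and 0.008 m and angle between the x axis of each of pill_tray_2, pill_tray_1 and the x axis of pill_tray_3, either way round below 0.14 rad and x of pill_tray_1 in the frame of pill_tray_3 between -0.073 and -0.06 m and y of pill_tray_1 in the frame of pill_tray_3 between -0.008 and 0.008 m)) and height (world z) of each of pill_tray_1, pill_tray_2, pill_tray_3 below 0.006 m and angle between each of pill_tray_1, pill_tray_2, pill_tray_3's own z axis and vertical below 0.1 rad); the arm keeps its last pose, push and grip.
It fails at once if the bottle is tipped or lifted (angle between medicine_bottle's own z axis and vertical above 0.35 rad or height (world z) of medicine_bottle above 0.02 m).
It fails at once if the glass, the mug or the garlic is shifted by more than 25 mm (distance of any of tumbler, mug_teal, garlic from where it was at the start of the episode above 0.025 m).
It also fails if it takes over 54 s, if anything falls off the work surface, if the arm or the gripper's body presses on something with over 40 N, if the wrist force passes 120 N, or if a joint passes its speed limit or range.

## Working session

There is one attempt and no reset: what is moved stays moved. The work goes in short steps, Python scripts to look and compute and a tool call to move; the robot and the scene stay as the last step left them, time stands still between calls to the robot, and variables do not carry over. Pictures are saved under pics/ and viewed, at most 10 in all, crops included, and the job is handed in when it is done.

Besides the shell and the picture viewer there is one more tool, called after "Request:" as name(argument=value, ...), one argument or row to a line, values as JSON. step_arm: Moves the arm, as the interface text tells. Its arguments: {"type":"object","properties":{"moves":{"type":"array","items":{"type":"array","items":{"type":"number"}}},"squeeze":{"type":"number"}},"required":["moves"]}

```bash
mkdir -p pics
cat > h.py <<'E'
import numpy as np, cv2
from rig import arm, cams, workorder
from scipy.spatial.transform import Rotation as Ro
def q2R(q): return Ro.from_quat([q[1],q[2],q[3],q[0]]).as_matrix()
def shot(n):
    s=arm.get_state(); p,d=cams.camera(n); c=cams.calibration(n); K=np.array(c["intrinsics"])
    if n=="wrist":
        T=np.eye(4);T[:3,:3]=q2R(s["tool_rot"]);T[:3,3]=s["tool_pos"];T=T@np.array(c["hand_eye"])
    else:
        R=np.array(c["R"]);T=np.eye(4);T[:3,:3]=R.T;T[:3,3]=-R.T@np.array(c["t"])
    return p,d,K,T
def save(name,p): cv2.imwrite("pics/"+name+".png",cv2.cvtColor(p,cv2.COLOR_RGB2BGR))
def cloud(d,K,T):
    v,u=np.indices(d.shape); P=np.stack([(u-K[0,2])/K[0,0]*d,(v-K[1,2])/K[1,1]*d,d],-1)
    return P@T[:3,:3].T+T[:3,3]
def ray(uv,K,T,z):
    uv=np.atleast_2d(uv); r=np.c_[(uv[:,0]-K[0,2])/K[0,0],(uv[:,1]-K[1,2])/K[1,1],np.ones(len(uv))]@T[:3,:3].T
    return T[:3,3]+r*((z-T[2,3])/r[:,2])[:,None]
E
python3 - <<'E'
from h import *
ims=[]
for n in("scene","side","wrist"):
    p,d,K,T=shot(n);np.savez("/tmp/"+n,p=p,d=d,K=K,T=T);save(n+"0",p);print(n,T.round(3).tolist(),K[0,0],(d>0).mean())
s=arm.get_state();print(s["time_s"],s["tool_pos"],s["tool_rot"])
E
```

```text
scene [[0.863, -0.306, 0.401, 0.146], [-0.504, -0.502, 0.703, -0.886], [-0.013, -0.809, -0.587, 0.65], [0.0, 0.0, 0.0, 1.0]] 473.39022363428626 0.9960204081632653
side [[0.953, -0.142, 0.267, 0.287], [-0.301, -0.382, 0.874, -0.959], [-0.022, -0.913, -0.407, 0.441], [0.0, 0.0, 0.0, 1.0]] 442.09722297025917 0.9960841836734694
wrist [[0.259, -0.92, -0.295, 0.218], [-0.966, -0.246, -0.078, -0.512], [-0.001, 0.305, -0.952, 0.373], [0.0, 0.0, 0.0, 1.0]] 320.67609046873827 0.9959566326530612
0.15 [ 0.14230813 -0.53079092  0.20957345] [-6.69946037e-04  9.91443252e-01  1.30536694e-01  8.11035055e-06]
```

View pics/scene0.png

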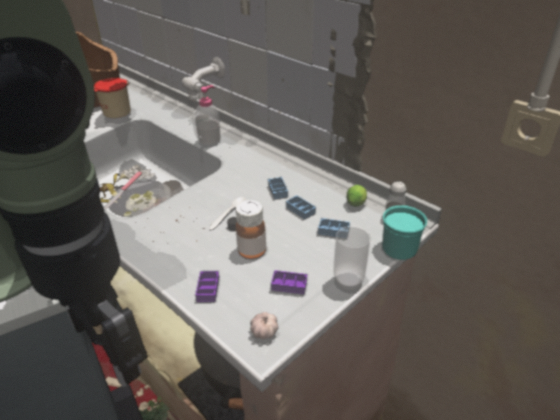

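View pics/side0.png

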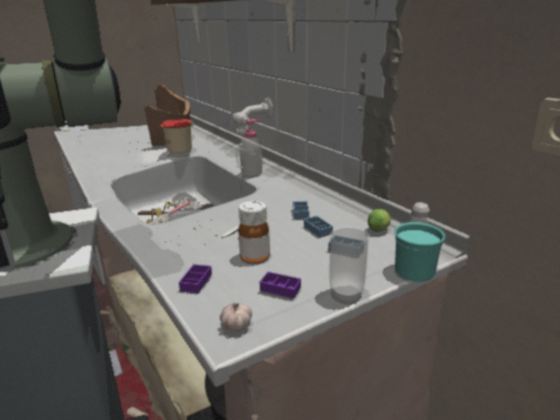

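The three grey-blue trays are at scene pixels (278,187), (301,207) and (333,228), beyond the bottle (250,230). The glass is at (350,260), the mug at (404,232), the garlic at (264,325), and the two purple look-alikes are at (207,286) and (289,282).

```bash
cat >> h.py <<'E'
def trays(p,d,K,T,draw=None,box=None):
    """blue-ish tray points near the worktop, split in blobs; min-area rectangle of the points in plan"""
    hsv=cv2.cvtColor(p,cv2.COLOR_RGB2HSV); W=cloud(d,K,T)
    m=(hsv[...,0]>92)&(hsv[...,0]<122)&(hsv[...,1]>70)&(W[...,2]>-.01)&(W[...,2]<.035)&(d>0)
    if box: m&=(W[...,0]>box[0])&(W[...,0]<box[1])&(W[...,1]>box[2])&(W[...,1]<box[3])
    m=cv2.morphologyEx(m.astype(np.uint8),cv2.MORPH_CLOSE,np.ones((3,3)))
    n,l,st,c=cv2.connectedComponentsWithStats(m)
    for i in range(1,n):
        if st[i,4]<60: continue
        Q=W[l==i]; r=cv2.minAreaRect((Q[:,:2]*1000).astype(np.float32))
        print("blob px",c[i].round(),"n",st[i,4],"rect mm",np.round(r[0],1),np.round(r[1],1),"ang",round(r[2],1),"z",np.percentile(Q[:,2],[5,50,95]).round(3))
E
python3 - <<'E'
from h import *
for n in("scene","side"):
    a=np.load(f"/tmp/{n}.npz");p,d,K,T=a["p"],a["d"],a["K"],a["T"]
    print(n);trays(p,d,K,T)
    W=cloud(d,K,T)
    for nm,(u,v) in dict(scene=dict(cap=(249,208),bottle=(251,240),mug=(404,230),garlic=(264,325),glass=(350,270),counter=(240,270),soap=(208,130),lime=(356,195),wall=(330,150)),side=dict(cap=(253,209),garlic=(236,316),mug=(418,250),counter=(230,250),lime=(378,220),glass=(347,270))) [n].items(): print(nm,W[v,u].round(3),p[v,u])
    hsv=cv2.cvtColor(p,cv2.COLOR_RGB2HSV)
    m=(np.linalg.norm(W[...,:2]-W[208 if n=="scene" else 209,249 if n=="scene" else 253][:2],axis=-1)<.045)
    Q=W[m&(W[...,2]>.098)&(W[...,2]<.12)];print("cap top z",np.percentile(Q[:,2],[5,50,95]),"circle",cv2.minEnclosingCircle((Q[Q[:,2]>.104][:,:2]*1000).astype(np.float32)),len(Q))
    for k in ((.075,.12),(.01,.07)):
        Q=W[m&(W[...,2]>k[0])&(W[...,2]<k[1])]*1000
        A=np.c_[2*Q[:,:2],np.ones(len(Q))];s=np.linalg.lstsq(A,(Q[:,:2]**2).sum(1),rcond=None)[0];print("fit",k,s[:2],np.sqrt(s[2]+s[0]**2+s[1]**2))
E
```

```text
scene
cap [ 0.463 -0.219  0.111] [236 234 234]
bottle [ 0.452 -0.243  0.052] [126 118 113]
mug [ 0.71  -0.389  0.07 ] [114 198 186]
garlic [ 0.146 -0.886  0.65 ] [203 174 160]
glass [ 0.558 -0.419  0.064] [192 189 187]
counter [ 0.417 -0.258  0.002] [210 209 207]
soap [0.571 0.24  0.051] [108 105 102]
lime [ 0.732 -0.216  0.042] [107 141  70]
wall [ 0.774 -0.054  0.068] [81 79 73]
cap top z [0.10018613 0.11030248 0.11226685] circle ((463.943359375, -216.64874267578125), 26.885120391845703) 457
fit (0.075, 0.12) [ 462.13344024 -219.8470226 ] 20.37104596712238
fit (0.01, 0.07) [ 463.6121626  -217.71459583] 28.8030441506933
side
blob px [311. 220.] n 368 rect mm [ 487.2 -502.9] [993.4  74.7] ang 70.6 z [0.006 0.012 0.019]
cap [ 0.46  -0.237  0.11 ] [201 200 199]
garlic [ 0.378 -0.437  0.036] [171 150 138]
mug [ 0.7   -0.407  0.069] [54 87 83]
counter [ 0.422 -0.175 -0.002] [178 179 177]
lime [ 0.732 -0.219  0.035] [ 81 107  55]
glass [ 0.562 -0.422  0.067] [141 139 137]
cap top z [0.09916022 0.10898097 0.11076251] circle ((461.3977355957031, -218.4068603515625), 25.793153762817383) 374
fit (0.075, 0.12) [ 460.70831203 -221.80048886] 20.213031333079687
fit (0.01, 0.07) [ 461.89529104 -218.65185808] 28.857085387836058
```

View pics/wrist0.png

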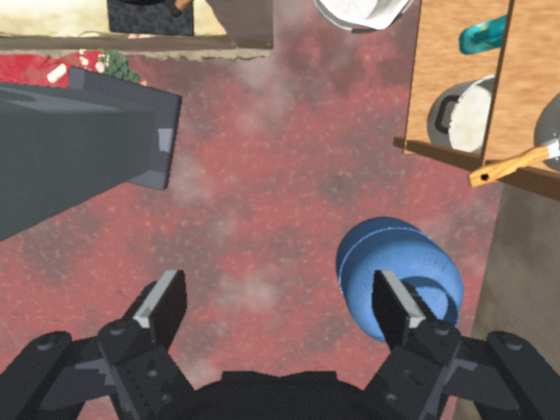

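The wrist camera sees only the floor and a bin. The tray mask needs retuning.

Run:
```python
from h import *
a=np.load("/tmp/scene.npz");p,d,K,T=a["p"],a["d"],a["K"],a["T"]
hsv=cv2.cvtColor(p,cv2.COLOR_RGB2HSV);W=cloud(d,K,T)
for u,v in((278,187),(301,207),(333,228),(280,193),(326,222),(250,270),(289,282)):print(hsv[v,u],W[v,u].round(3))
for n in ("scene","side"):
    a=np.load(f"/tmp/{n}.npz");p,d,K,T=a["p"],a["d"],a["K"],a["T"];W=cloud(d,K,T);hsv=cv2.cvtColor(p,cv2.COLOR_RGB2HSV)
    m=(hsv[...,0]>90)&(hsv[...,0]<122)&(hsv[...,1]>50)&(d>0)&(W[...,0]>.48)&(W[...,0]<.75)&(W[...,1]>-.42)&(W[...,1]<0)&(W[...,2]<.04)
    m=m.astype(np.uint8);k,l,st,c=cv2.connectedComponentsWithStats(m)
    for i in range(1,k):
        if st[i,4]<40: continue
        vs,us=np.nonzero(l==i)
        Q=W[l==i];r=cv2.minAreaRect((Q[:,:2]*1000).astype(np.float32));print(n,c[i].round(),st[i,4],np.round(r[0]),np.round(r[1]),round(r[2]),np.percentile(Q[:,2],[5,95]).round(3))
    # plan view
    if n=="scene":
        g=np.full((600,700,3),60,np.uint8)
        ix=((W[...,0]-.3)*1200).astype(int);iy=((.05-W[...,1])*1200).astype(int)
        ok=(d>0)&(W[...,2]<.3)&(ix>0)&(ix<597)&(iy>0)&(iy<697)
        for v,u in zip(*np.nonzero(ok)): g[597-ix[v,u]:600-ix[v,u],iy[v,u]:iy[v,u]+3]=p[v,u]
        save("plan",g)
```

```text
[105  54 113] [ 0.628 -0.046  0.004]
[103  72 178] [ 0.632 -0.144  0.003]
[104  71 188] [ 0.648 -0.249  0.005]
[104  44  99] [ 0.61  -0.086  0.016]
[105  43  94] [ 0.641 -0.231  0.013]
[ 30   5 208] [ 0.434 -0.268  0.002]
[139 131 183] [ 0.479 -0.341  0.008]
scene [276. 189.] 58 [614. -62.] [56. 32.] 55 [0.004 0.021]
scene [301. 207.] 135 [ 623. -153.] [37. 65.] 10 [0.003 0.021]
scene [330. 226.] 134 [ 637. -251.] [38. 45.] 44 [0.004 0.023]
side [311. 220.] 554 [ 617. -107.] [ 48. 166.] 1 [0.004 0.019]
```

View pics/plan.png

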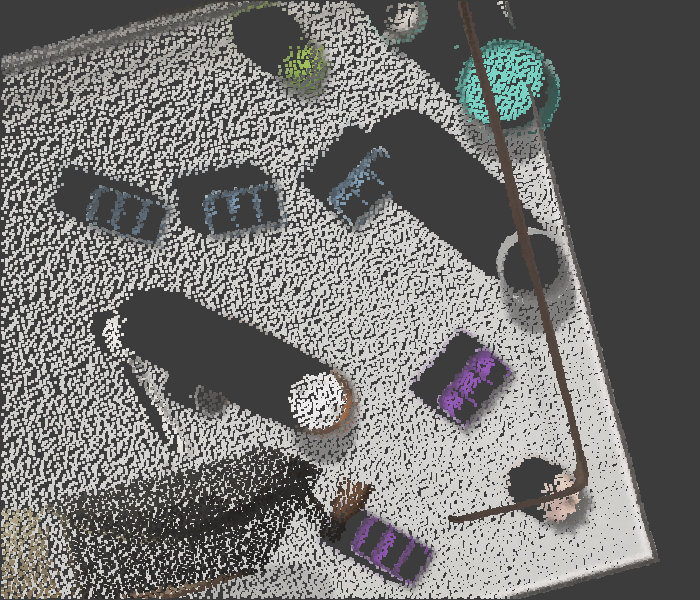

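The plan view shows the three blue trays in an uneven row at about x=0.62: A at y≈-0.06, B at -0.155, C at -0.25. The bottle is at (0.463,-0.218). I'll move the wrist above tray B for a close look.

Request:
step_arm(
  moves=[
    [4.3,-1.84,0,0,0,0,8.5],
    [4.3,-1.84,0,0,0,0,8.5],
    [4.3,-1.84,0,0,0,0,8.5],
    [4.3,-1.84,0,0,0,0,8.5],
    [4.3,-1.84,0,0,0,0,8.5],
    [4.3,-1.84,0,0,0,0,8.5],
    [4.3,-1.84,0,0,0,0,8.5],
    [4.3,-1.84,0,0,0,0,8.5],
    [4.3,-1.84,0,0,0,0,8.5],
    [4.3,-1.84,0,0,0,0,8.5],
    [4.3,-1.84,0,0,0,0,8.5],
    [4.3,-1.84,0,0,0,0,8.5],
    [4.3,-1.84,0,0,0,0,8.5],
    [0,0,0,0,0,-0.18,8.5],
    [0,0,0,0,0,-0.18,8.5],
    [0,0,0,0,0,-0.18,8.5],
    [0,0,0,0,0,-0.18,8.5],
    [0,0,0,0,0,-0.18,8.5],
    [0,0,0,0,0,-0.18,8.5],
    [0,0,0,0,0,-0.18,8.5],
  ],
)

```text
time_s: 2.65
tool_pos: [0.6201, -0.1554, 0.2097]
tool_rot: [-0.0, 0.722, 0.692, -0.0]
contact_force: [-0.2, -0.5, -0.3]
gripper_width: 0.0847
grip_force: 0.0
```

```bash
cat >> h.py <<'E'
def tr(p,d,K,T):
    W=cloud(d,K,T);hsv=cv2.cvtColor(p,cv2.COLOR_RGB2HSV)
    m=(hsv[...,0]>90)&(hsv[...,0]<122)&(hsv[...,1]>50)&(d>0)&(W[...,0]>.5)&(W[...,0]<.75)&(W[...,1]>-.42)&(W[...,1]<.05)&(W[...,2]<.04)
    m=cv2.morphologyEx(m.astype(np.uint8),cv2.MORPH_CLOSE,np.ones((3,3)));k,l,st,c=cv2.connectedComponentsWithStats(m)
    for i in range(1,k):
        if st[i,4]<60: continue
        Q=W[l==i];zt=np.percentile(Q[:,2],95)
        h=cv2.convexHull(np.argwhere(l==i)[:,::-1].astype(np.float32))[:,0]
        Q2=Q[Q[:,2]>zt-.006]; r=cv2.minAreaRect((Q2[:,:2]*1000).astype(np.float32))
        r0=cv2.minAreaRect((ray(h,K,T,zt)[:,:2]*1000).astype(np.float32))
        for r in(r,r0):
            (w,hh),a=r[1],r[2]
            L=a if w>hh else a+90   # long-axis direction from world x, deg
            print(c[i].round(),st[i,4],"c",np.round(r[0],1),"size",np.round(r[1],1),"long axis deg",round((L+0)%180,1),"zt",zt.round(4))
E
python3 - <<'E'
from h import *
s=arm.get_state();print(s["time_s"],s["tool_pos"],s["tool_rot"],s["joint_pos"])
p,d,K,T=shot("wrist");save("w1",p);np.savez("/tmp/w1",p=p,d=d,K=K,T=T);tr(p,d,K,T)
E
```

```text
2.65 [ 0.62013713 -0.15544905  0.20968519] [-4.37730499e-04  7.22173562e-01  6.91711731e-01 -1.88259452e-04] [-3.61004942e-01  4.95710941e-01  6.57053496e-02  1.14174298e+00
  3.78891381e-05  1.25287424e+00]
[273.  87.] 2253 c [617.3 -59.5] size [63.3 35.6] long axis deg 73.9 zt 0.0203
[273.  87.] 2253 c [617.3 -59.5] size [63.2 35.6] long axis deg 73.9 zt 0.0203
[281. 177.] 1764 c [ 617.7 -134.1] size [ 35.9 106.3] long axis deg 101.2 zt 0.0206
[281. 177.] 1764 c [ 621.9 -154.6] size [35.8 64. ] long axis deg 101.4 zt 0.0206
[300. 259.] 1545 c [ 622.8 -189.3] size [ 59.2 213. ] long axis deg 105.2 zt 0.0224
[300. 259.] 1545 c [ 641.3 -255.4] size [38.3 67.5] long axis deg 134.8 zt 0.0224
```

View pics/w1.png

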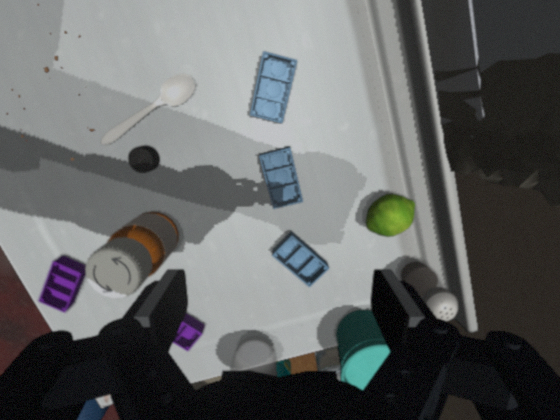

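The wrist view shows trays A (273,87), B (281,177) and C (300,259). All three match 64x36 mm with tops at about 20 mm. I'll grasp C across its width, taking it first.

Request:
step_arm(
  moves=[
    [-4.95,1.27,0,0,0,0,5.8],
    [-4.95,1.27,0,0,0,0,5.8],
    [0,0,2,0,0,-0.1654,5.8],
    [0,0,2,0,0,-0.1654,5.8],
    [0,0,2,0,0,-0.1654,5.8],
    [0,0,2,0,0,-0.1654,5.8],
    [0,0,2,0,0,-0.1654,5.8],
    [0,0,3,0,0,0,5.8],
    [0,0,2,0,0,0,5.8],
    [0,0,0,0,0,0,5.8],
  ],
)

```text
time_s: 3.95
tool_pos: [0.6392, -0.2548, 0.0578]
tool_rot: [-0.002, 0.387, 0.922, 0.0]
contact_force: [-0.2, 0.5, -0.2]
gripper_width: 0.0579
grip_force: 0.0
```

```bash
cat >> h.py <<'E'
def yaw():
    s=arm.get_state();R=q2R(s["tool_rot"]);return np.degrees(np.arctan2(R[1,0],R[0,0])),s
def delta(x,y,deg):
    """tool-frame shift (cm) from here to x,y mm, and tool-z turn to bring tool x to deg"""
    a,s=yaw();t=np.radians(a);d=np.array([x,y])/10-s["tool_pos"][:2]*100
    print("t",s["time_s"],"pos",s["tool_pos"].round(4),"yaw",a.round(1),"w",round(s["gripper_width"],4),"F",np.round(s["contact_force"],1),"g",s["grip_force"],
     "dx %.2f dy %.2f turn %.3f"%(d@[np.cos(t),np.sin(t)],d@[np.sin(t),-np.cos(t)],-np.radians(deg-a)), "j",np.round(s["joint_pos"],2))
E
python3 - <<'E'
from h import *
delta(641.3,-255.4,134.8)
p,d,K,T=shot("wrist");save("w2",p);tr(p,d,K,T)
E
```

```text
t 3.95 pos [ 0.6392 -0.2548  0.0578] yaw 134.5 w 0.0579 F [-0.2  0.5 -0.2] g 0.0 dx -0.19 dy 0.11 turn -0.006 j [-0.49  0.7   0.03  0.9   0.    0.31]
[464.   9.] 913 c [ 602.8 -136.2] size [133.4  12.9] long axis deg 68.9 zt 0.0209
[464.   9.] 913 c [623.9 -92.1] size [33.2 12.6] long axis deg 44.4 zt 0.0209
[378.  95.] 7054 c [ 609.3 -160.6] size [63.7 69.1] long axis deg 101.3 zt 0.0205
[378.  95.] 7054 c [ 621.4 -156. ] size [37.2 63.6] long axis deg 101.3 zt 0.0205
[279. 230.] 4960 c [ 624.1 -241.2] size [ 35.7 112.8] long axis deg 134.6 zt 0.0225
[279. 230.] 4960 c [ 639.9 -257.2] size [35.6 66.6] long axis deg 134.3 zt 0.0225
```

View pics/w2.png

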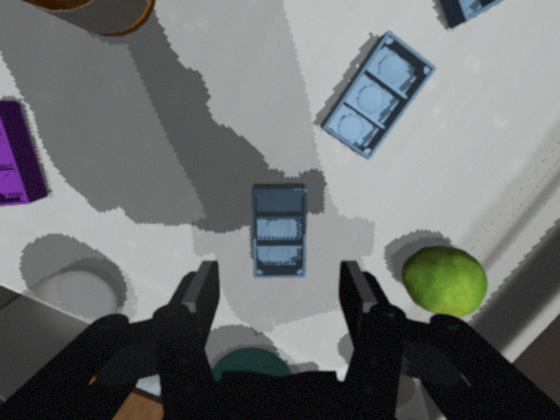

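C is centred between the fingers (tray at px (279,230)). I'll lower and close.

Request:
step_arm(
  moves=[
    [-0.2,0.1,2,0,0,0,5.8],
    [0,0,2,0,0,0,5.8],
    [0,0,0,0,0,0,3.2],
    [0,0,0,0,0,0,3.2],
    [0,0,0,0,0,0,3.2],
    [0,0,0,0,0,0,3.2],
  ],
  squeeze=20,
)

```text
time_s: 4.75
tool_pos: [0.6435, -0.2566, 0.0209]
tool_rot: [0.001, 0.386, 0.922, -0.0]
contact_force: [-0.5, 0.2, -0.6]
gripper_width: 0.0318
grip_force: 0.0
```

Run:
```python
from h import *
delta(635,-219.8,101.4)
```

```text
t 4.75 pos [ 0.6435 -0.2566  0.0209] yaw 134.6 w 0.0318 F [-0.5  0.2 -0.6] g 0.0 dx 3.22 dy 1.98 turn 0.579 j [-0.49  0.74  0.    0.83  0.    0.31]
```

Run:
```python
from h import *
p,d,K,T=shot("wrist");save("w3",p);tr(p,d,K,T);delta(640,-257,134.5)
```

```text
[398.  81.] 11117 c [ 610.8 -161.2] size [61.  71.2] long axis deg 101.8 zt 0.0206
[398.  81.] 11117 c [ 621.2 -156. ] size [37.6 64.1] long axis deg 101.4 zt 0.0206
[276. 245.] 7048 c [ 625.3 -242.3] size [ 35.7 109.1] long axis deg 134.5 zt 0.0223
[276. 245.] 7048 c [ 639.7 -256.9] size [35.5 67.7] long axis deg 134.4 zt 0.0223
t 4.8 pos [ 0.6434 -0.2566  0.0208] yaw 134.6 w 0.032 F [ 0.1 -0.9 -0.2] g 0.0 dx 0.21 dy -0.27 turn 0.001 j [-0.49  0.74  0.    0.83 -0.    0.31]
```

View pics/w3.png

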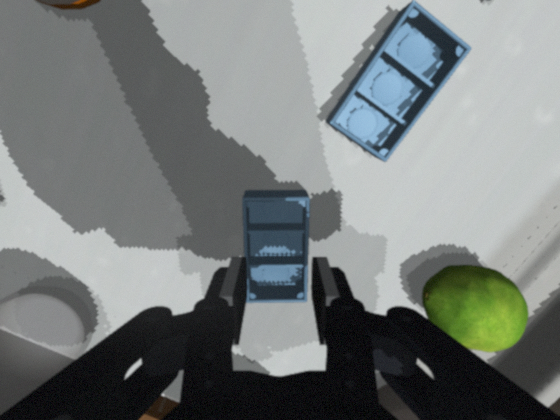

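Run:
```python
from h import *
s=arm.get_state();p,d,K,T=shot("wrist");W=cloud(d,K,T)
R=q2R(s["tool_rot"]);tl=(W-s["tool_pos"])@R*1000
for v in (230,256,260,265,270,280,290,300):
    print(v,[(u,tl[v,u].round(0).astype(int).tolist(),(W[v,u,2]*1000).round(0)) for u in (222,232,240,277,316,322,330)])
```

```text
230 [(222, [5, -36, 21], np.float64(0.0)), (232, [6, -30, 20], np.float64(1.0)), (240, [5, -25, 20], np.float64(1.0)), (277, [12, -2, 3], np.float64(18.0)), (316, [5, 22, 21], np.float64(0.0)), (322, [6, 25, 20], np.float64(1.0)), (330, [5, 30, 21], np.float64(-0.0))]
256 [(222, [-12, -37, 20], np.float64(0.0)), (232, [-12, -31, 20], np.float64(0.0)), (240, [-12, -26, 20], np.float64(1.0)), (277, [-10, -2, 16], np.float64(5.0)), (316, [-12, 22, 21], np.float64(0.0)), (322, [-12, 26, 20], np.float64(0.0)), (330, [-13, 31, 21], np.float64(-0.0))]
260 [(222, [-15, -37, 20], np.float64(1.0)), (232, [9, -23, -29], np.float64(49.0)), (240, [9, -19, -28], np.float64(49.0)), (277, [-10, -2, 10], np.float64(11.0)), (316, [10, 16, -30], np.float64(50.0)), (322, [10, 19, -30], np.float64(51.0)), (330, [-15, 31, 20], np.float64(1.0))]
265 [(222, [-19, -38, 21], np.float64(0.0)), (232, [10, -22, -34], np.float64(55.0)), (240, [10, -19, -35], np.float64(56.0)), (277, [-9, -2, 2], np.float64(18.0)), (316, [10, 15, -35], np.float64(55.0)), (322, [9, 18, -33], np.float64(54.0)), (330, [-19, 32, 22], 
[... 456 characters left out ...]
loat64(6.0)), (316, [7, 15, -43], np.float64(64.0)), (322, [9, 17, -46], np.float64(67.0)), (330, [10, 20, -48], np.float64(69.0))]
290 [(222, [10, -23, -55], np.float64(76.0)), (232, [10, -19, -55], np.float64(76.0)), (240, [5, -17, -47], np.float64(68.0)), (277, [-31, -2, 11], np.float64(10.0)), (316, [3, 15, -45], np.float64(65.0)), (322, [9, 16, -54], np.float64(75.0)), (330, [10, 18, -56], np.float64(77.0))]
300 [(222, [11, -22, -64], np.float64(85.0)), (232, [8, -19, -59], np.float64(80.0)), (240, [1, -17, -48], np.float64(69.0)), (277, [-29, -2, -3], np.float64(23.0)), (316, [-1, 15, -46], np.float64(66.0)), (322, [8, 15, -59], np.float64(80.0)), (330, [9, 18, -60], np.float64(81.0))]
```

Run:
```python
from h import *
s=arm.get_state();R=q2R(s["tool_rot"]);print(s["gripper_width"])
for n in("scene","side"):
    p,d,K,T=shot(n);W=cloud(d,K,T);tl=(W-s["tool_pos"])@R*1000
    near=(np.abs(tl[...,0])<16)&(np.abs(tl[...,1])<45)&(tl[...,2]<25)&(tl[...,2]>-70)&(d>0)
    Q=tl[near];
    print(n,len(Q));print(np.histogram(Q[:,2],bins=range(-70,26,5)))
    for zz in range(-60,25,8):
        q=Q[(Q[:,2]>zz)&(Q[:,2]<zz+8)]
        if len(q): print(zz,len(q),np.percentile(q[:,1],[0,10,50,90,100]).round())
    if n=="side":save("s4",p[150:300,220:460].repeat(3,0).repeat(3,1))
    us=np.argwhere(near);print(us.min(0),us.max(0))
```

```text
0.03235778248540014
scene 449
(array([ 8,  0,  5, 20, 28, 24, 24, 20, 15,  7,  0,  0,  0, 21, 43, 43, 53,
       87, 51]), array([-70, -65, -60, -55, -50, -45, -40, -35, -30, -25, -20, -15, -10,
        -5,   0,   5,  10,  15,  20,  25]))
-60 14 [-29. -29. -27.   6.  19.]
-52 43 [-30. -28. -26. -18.  20.]
-44 37 [-30. -29. -22.  19.  24.]
-36 36 [-29. -28. -22.  17.  19.]
-28 13 [-21. -21. -20.  17.  22.]
-4 53 [-23. -19. -16.  16.  19.]
4 77 [-21. -18.   6.  17.  18.]
12 117 [-45. -41. -18.  16.  18.]
20 51 [-45. -43. -30. -16. -14.]
[194 323] [246 344]
side 228
(array([26, 17, 39, 43, 44, 16, 15, 14, 13,  1,  0,  0,  0,  0,  0,  0,  0,
        0,  0]), array([-70, -65, -60, -55, -50, -45, -40, -35, -30, -25, -20, -15, -10,
        -5,   0,   5,  10,  15,  20,  25]))
-60 67 [-32. -31. -23.  18.  22.]
-52 63 [-32. -31. -23.  17.  20.]
-44 24 [-26. -11.  16.  19.  20.]
-36 22 [14. 14. 16. 21. 23.]
-28 9 [14. 15. 16. 19. 22.]
[202 338] [226 361]
```

View pics/s4.png

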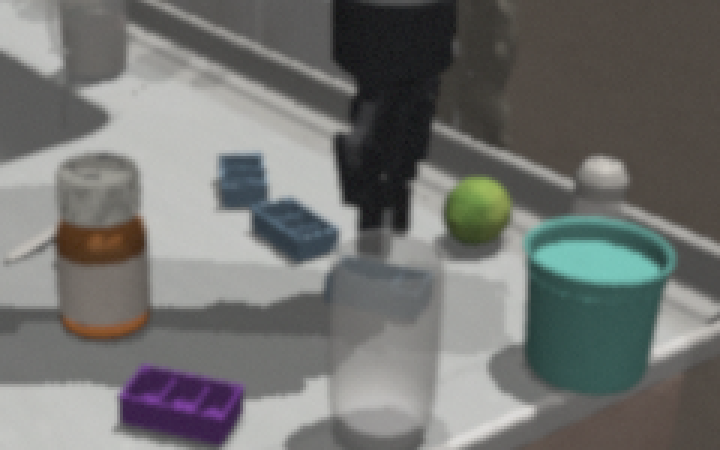

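The scene, side and wrist views all agree that the fingertips are at z≈0.047. That is about 25 mm *behind* the reported TCP, not 14 mm ahead as the interface text says. In the side crop the fingers hang above tray C (px 380,230). I'll use the measured offset: reopen and go about 4 cm lower.

Request:
step_arm(
  moves=[
    [0.2,-0.25,0,0,0,0,5.8],
    [0,0,0,0,0,0,5.8],
    [0,0,1.3,0,0,0,5.8],
    [0,0,1.3,0,0,0,5.8],
    [0,0,1,0,0,0,5.8],
    [0,0,0,0,0,0,5.8],
  ],
)

```text
time_s: 5.7
tool_pos: [0.6387, -0.2561, -0.0176]
tool_rot: [-0.001, 0.386, 0.922, 0.0]
contact_force: [-0.2, -0.0, 0.3]
gripper_width: 0.0582
grip_force: 0.0
```

```bash
cat >> h.py <<'E'
def tips():
    s=arm.get_state();p,d,K,T=shot("wrist");W=cloud(d,K,T);R=q2R(s["tool_rot"]);tl=(W-s["tool_pos"])@R*1000
    m=(np.abs(tl[...,0])<14)&(np.abs(tl[...,1])<60)&(W[...,2]>.003+0*d)&(d>0)&(np.arange(420)[:,None]>180)
    hsv=cv2.cvtColor(p,cv2.COLOR_RGB2HSV);m&=~((hsv[...,0]>90)&(hsv[...,0]<122)&(hsv[...,1]>50))
    for sd,name in((-1,"L"),(1,"R")):
        k=m&(sd*tl[...,1]>3)
        if k.sum():
            b=np.argwhere(k)[:6];print(name,[tl[i,j].round(0).astype(int).tolist() for i,j in b])
    return p,d,K,T
E
python3 - <<'E'
from h import *
delta(640,-257,134.5);p,d,K,T=tips();tr(p,d,K,T)
E
```

```text
t 5.7 pos [ 0.6387 -0.2561 -0.0176] yaw 134.6 w 0.0582 F [-0.2 -0.   0.3] g 0.0 dx -0.15 dy 0.03 turn 0.001 j [-0.49  0.78 -0.04  0.76 -0.    0.3 ]
L [[10, -37, -31], [10, -36, -30], [10, -36, -31], [10, -35, -30], [10, -35, -31], [10, -34, -31]]
R [[9, 28, -29], [10, 28, -30], [9, 29, -29], [10, 29, -30], [10, 30, -30], [10, 30, -31]]
[441.  84.] 18684 c [ 608.9 -160.8] size [66.1 69.9] long axis deg 102.3 zt 0.0205
[441.  84.] 18684 c [ 620.5 -156.2] size [38.8 64. ] long axis deg 101.3 zt 0.0205
[282. 285.] 10982 c [ 624.4 -241.3] size [ 35.8 112.7] long axis deg 134.7 zt 0.0224
[282. 285.] 10982 c [ 639.2 -256.4] size [35.4 69.4] long axis deg 134.7 zt 0.0224
[377. 292.] 132 c [ 623.5 -214.2] size [ 2.8 82.6] long axis deg 164.8 zt 0.0388
[377. 292.] 132 c [ 657.5 -223.2] size [ 2.7 10.6] long axis deg 161.2 zt 0.0388
[347. 299.] 70 c [ 656.2 -234.4] size [0.6 8.3] long axis deg 135.1 zt 0.037
[347. 299.] 70 c [ 652.7 -233.8] size [4.5 6.8] long axis deg 147.9 zt 0.037
```

Request:
step_arm(
  moves=[
    [0,0,0.2,0,0,0,3.2],
    [0,0,0,0,0,0,3.2],
    [0,0,0,0,0,0,3.2],
    [0,0,0,0,0,0,3.2],
  ],
  squeeze=20,
)

```text
time_s: 6.25
tool_pos: [0.6401, -0.2569, -0.0174]
tool_rot: [0.0, 0.386, 0.922, -0.0]
contact_force: [1.1, -0.3, 0.9]
gripper_width: 0.0356
grip_force: 20.7
```

Run:
```python
from h import *
delta(635,-219.8,101.4)
```

```text
t 6.25 pos [ 0.6401 -0.2569 -0.0174] yaw 134.6 w 0.0356 F [ 1.1 -0.3  0.9] g 20.738516449928284 dx 3.00 dy 2.23 turn 0.579 j [-0.49  0.78 -0.04  0.75  0.    0.3 ]
```

C is gripped (35.6 mm, 20 N). I'll turn it into line with B and slide it up.

Request:
step_arm(
  moves=[
    [0,0,0,0,0,0.145,3.2],
    [0,0,0,0,0,0.145,3.2],
    [0,0,0,0,0,0.145,3.2],
    [0,0,0,0,0,0.144,3.2],
    [1.2,0.05,0,0,0,0,3.2],
    [1.2,0.05,0,0,0,0,3.2],
    [1.2,0.04,0,0,0,0,3.2],
    [0,0,0,0,0,0,3.2],
    [0,0,0,0,0,0,3.2],
  ],
)

```text
time_s: 7.38
tool_pos: [0.634, -0.2209, -0.0179]
tool_rot: [-0.0, 0.633, 0.774, -0.0]
contact_force: [-0.4, 0.3, -0.9]
gripper_width: 0.0358
grip_force: 20.5
```

Run:
```python
from h import *
delta(634.1,-220.9,101.4);p,d,K,T=shot("wrist");tr(p,d,K,T)
```

```text
t 7.375 pos [ 0.634  -0.2209 -0.0179] yaw 101.4 w 0.0358 F [-0.4  0.3 -0.9] g 20.459302961826324 dx 0.00 dy 0.01 turn 0.001 j [-0.45  0.75 -0.09  0.72 -0.    0.93]
[282. 192.] 27473 c [ 627.7 -189.3] size [ 38.7 132.7] long axis deg 100.4 zt 0.0217
[282. 192.] 27473 c [ 627.7 -189.5] size [ 43.5 131.6] long axis deg 101.4 zt 0.0217
[346. 283.] 193 c [ 638.8 -178.9] size [ 3.8 78. ] long axis deg 124.5 zt 0.0352
[346. 283.] 193 c [ 657.  -205.1] size [ 3.9 14.3] long axis deg 123.5 zt 0.0352
[212. 283.] 128 c [ 604.6 -221.4] size [3.7 1.2] long axis deg 9.8 zt 0.0345
[212. 283.] 128 c [ 605.4 -215.9] size [13.7  3.5] long axis deg 81.9 zt 0.0345
```

Request:
step_arm(
  moves=[
    [0,0,0,0,0,0,5.8],
    [0,0,0,0,0,0,5.8],
    [0,0,-3.5,0,0,0,5.8],
    [0,0,-3.5,0,0,0,5.8],
    [5.38,0.52,0,0,0,0,5.8],
    [5.38,0.52,0,0,0,0,5.8],
    [5.38,0.52,0,0,0,0,5.8],
    [0,0,0,0,0,0.16,5.8],
    [0,0,0,0,0,0.16,5.8],
    [0,0,0,0,0,0.16,5.8],
    [0,0,0,0,0,0,5.8],
  ],
)

```text
time_s: 8.8
tool_pos: [0.6176, -0.06, 0.0522]
tool_rot: [0.0, 0.799, 0.602, 0.0]
contact_force: [0.4, 1.0, -0.5]
gripper_width: 0.0581
grip_force: 0.0
```

Run:
```python
from h import *
p,d,K,T=shot("wrist");tr(p,d,K,T);delta(617.3,-59.5,73.9)
p,d,K,T=shot("scene");tr(p,d,K,T)
```

```text
[279. 224.] 5164 c [624. -38.] size [107.7  35.9] long axis deg 73.5 zt 0.0204
[279. 224.] 5164 c [618.4 -57.5] size [66.1 35.7] long axis deg 73.7 zt 0.0204
[317. 334.] 3896 c [620.  -90.1] size [ 43.2 206.7] long axis deg 91.5 zt 0.0205
[317. 334.] 3896 c [ 623.2 -152.7] size [37.7 81. ] long axis deg 101.3 zt 0.0205
t 8.85 pos [ 0.6175 -0.06    0.0522] yaw 74.0 w 0.0585 F [-0.  -0.2  0.3] g 0.0 dx 0.04 dy -0.04 turn 0.003 j [-0.22  0.59 -0.2   0.78  0.    1.63]
[312. 213.] 389 c [ 421.6 -531.9] size [890.6 105.3] long axis deg 58.9 zt 0.0221
[312. 213.] 389 c [ 626.4 -192.3] size [ 35.  130.5] long axis deg 100.5 zt 0.0221
```

Request:
step_arm(
  moves=[
    [0.1,0,2.5,0,0,0,5.8],
    [0,0,2.5,0,0,0,5.8],
    [0,0,2,0,0,0,5.8],
    [0,0,0,0,0,0,3.2],
    [0,0,0,0,0,0,3.2],
    [0,0,0,0,0,0,3.2],
    [0,0,0,0,0,0,3.2],
  ],
)

```text
time_s: 9.78
tool_pos: [0.6183, -0.059, -0.017]
tool_rot: [0.0, 0.799, 0.601, 0.0]
contact_force: [-0.2, -0.6, -0.1]
gripper_width: 0.0354
grip_force: 23.7
```

Run:
```python
from h import *
delta(608.2,-91.2,101.4)
```

```text
t 9.775 pos [ 0.6183 -0.059  -0.017 ] yaw 73.9 w 0.0354 F [-0.2 -0.6 -0.1] g 23.73680055141449 dx -3.37 dy -0.08 turn -0.480 j [-0.21  0.68 -0.25  0.64  0.    1.64]
```

Request:
step_arm(
  moves=[
    [0,0,0,0,0,-0.16,3.2],
    [0,0,0,0,0,-0.16,3.2],
    [0,0,0,0,0,-0.16,3.2],
    [0,-0.8,0,0,0,0,3.2],
    [0,-0.83,0,0,0,0,3.2],
    [-1,0,0,0,0,0,3.2],
    [-1,0,0,0,0,0,3.2],
    [-1,0,0,0,0,0,3.2],
    [0,0,0,0,0,0,3.2],
    [0,0,0,0,0,0,5.8],
    [0,0,0,0,0,0,5.8],
    [0,0,-5,0,0,0,5.8],
    [0,0,-5,0,0,0,5.8],
    [0,0,-6,0,0,0,5.8],
    [4,0,-6,0,0,0,5.8],
    [0,0,0,0,0,0,8.5],
  ],
)

```text
time_s: 11.78
tool_pos: [0.6035, -0.056, 0.1995]
tool_rot: [0.004, 0.632, 0.775, 0.002]
contact_force: [0.2, -0.5, 0.4]
gripper_width: 0.0742
grip_force: 0.0
```

Run:
```python
from h import *
p,d,K,T=shot("wrist");save("w5",p);tr(p,d,K,T);delta(462.5,-218.2,101.4)
p,d,K,T=shot("scene");tr(p,d,K,T)
```

```text
[275. 256.] 4548 c [ 612.9 -117.6] size [ 37.4 279.2] long axis deg 101.6 zt 0.0209
[275. 256.] 4548 c [ 620.9 -156.2] size [ 37.3 198.4] long axis deg 101.6 zt 0.0209
t 11.825 pos [ 0.6022 -0.0567  0.1966] yaw 101.5 w 0.0806 F [-0.3  0.7 -0.9] g 0.0 dx -13.04 dy -16.91 turn 0.002 j [-0.22  0.43 -0.07  1.06 -0.    1.15]
[305. 209.] 516 c [ 431.  -511.3] size [930.3 140.6] long axis deg 61.4 zt 0.0222
[305. 209.] 516 c [ 620.9 -165.9] size [ 35.  184.8] long axis deg 101.8 zt 0.0222
```

View pics/w5.png

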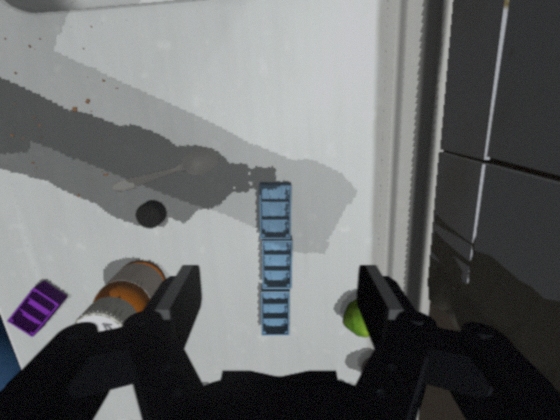

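The trays now form one straight row (198x37 mm against an ideal 192x36), at px (275,205) to (275,315). Next I'll move above the bottle.

Request:
step_arm(
  moves=[
    [-3.26,-4.23,0,0,0,0,8.5],
    [-3.26,-4.23,0,0,0,0,8.5],
    [-3.26,-4.23,0,0,0,0,8.5],
    [-3.26,-4.23,0,0,0,0,8.5],
    [0,0,3,0,0,0,8.5],
    [0,0,3,0,0,0,8.5],
    [0,0,0,0,0,0,8.5],
    [0,0,0,0,0,0,8.5],
  ],
)

```text
time_s: 12.88
tool_pos: [0.4606, -0.2188, 0.134]
tool_rot: [-0.001, 0.633, 0.774, -0.0]
contact_force: [0.4, 0.1, 0.6]
gripper_width: 0.0848
grip_force: 0.0
```

```bash
cat >> h.py <<'E'
def cap(zlo=.095,zhi=.125):
    p,d,K,T=shot("wrist");W=cloud(d,K,T)
    m=(d>0)&(np.hypot(W[...,0]-.463,W[...,1]+.218)<.05)&(W[...,2]>zlo)&(W[...,2]<zhi)&(p.min(-1)>90)
    k,l,st,c=cv2.connectedComponentsWithStats(m.astype(np.uint8));i=1+st[1:,4].argmax();m=l==i
    Q=W[m];zt=np.median(Q[Q[:,2]>np.percentile(Q[:,2],60)][:,2]);Q=Q[np.abs(Q[:,2]-zt)<.003]
    cc,r=cv2.minEnclosingCircle((Q[:,:2]*1000).astype(np.float32))
    print("cap top",zt.round(4),"n",len(Q),"circle",np.round(cc,1),round(r,1),"px",c[i].round(), "mean",Q[:,:2].mean(0).round(4), "x",np.percentile(Q[:,0],[1,99]).round(4),"y",np.percentile(Q[:,1],[1,99]).round(4))
    A=np.c_[Q[:,:2],np.ones(len(Q))];print("plane",np.linalg.lstsq(A,Q[:,2],rcond=None)[0].round(3))
    delta(cc[0],cc[1],101.4);return p,d,K,T
E
python3 - <<'E'
from h import *
p,d,K,T=cap();save("w6",p);tips()
E
```

```text
cap top 0.1108 n 4201 circle [ 462.2 -218. ] 25.7 px [283. 231.] mean [ 0.4623 -0.2168] x [0.4393 0.4857] y [-0.2409 -0.1943]
plane [-0.001 -0.026  0.105]
t 12.925 pos [ 0.4612 -0.219   0.1347] yaw 101.4 w 0.0849 F [ 0.8  0.6 -0. ] g 0.0 dx 0.08 dy 0.12 turn 0.000 j [-0.59  0.32 -0.41  0.84 -0.    0.78]
L [[14, -25, 114], [13, -26, 108], [14, -25, 80], [13, -25, 71], [13, -25, 69], [13, -24, 68]]
R [[13, 27, 115], [13, 27, 106], [13, 27, 98], [13, 27, 90], [14, 27, 83], [14, 27, 79]]
```

View pics/w6.png

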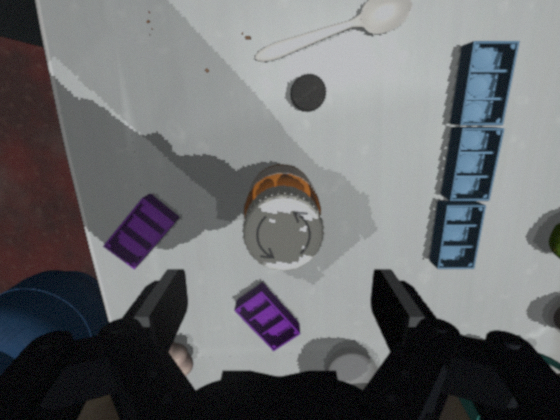

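The cap is centred at px (283,238), i.e. (462.2,-218.0) mm, with its top at 110.8 mm. I'll descend and grip it.

Request:
step_arm(
  moves=[
    [0.08,0.12,3,0,0,0,8.0],
    [0,0,3,0,0,0,7],
    [0,0,1.2,0,0,0,6.2],
    [0,0,0,0,0,0,6.2],
    [0,0,0,0,0,0,6.2],
  ],
)

```text
time_s: 13.6
tool_pos: [0.4628, -0.2184, 0.0634]
tool_rot: [0.001, 0.633, 0.774, 0.0]
contact_force: [-1.0, 0.6, 1.2]
gripper_width: 0.0619
grip_force: 0.0
```

Run:
```python
from h import *
cap();tips()
s=arm.get_state();R=q2R(s["tool_rot"])
```

```text
cap top 0.1108 n 8808 circle [ 462.2 -217.8] 25.7 px [280. 292.] mean [ 0.4621 -0.2161] x [0.4391 0.4855] y [-0.2402 -0.1939]
plane [-0.001 -0.029  0.105]
t 13.65 pos [ 0.4628 -0.2184  0.0634] yaw 101.4 w 0.0617 F [ 0.1 -0.3  0.3] g 0.0 dx 0.07 dy -0.04 turn 0.000 j [-0.59  0.41 -0.49  0.67 -0.    0.79]
L [[14, -26, 56], [13, -27, 57], [14, -27, 49], [14, -27, 44], [14, -27, 37], [14, -27, 33]]
R [[14, 24, 49], [13, 25, 45], [12, 26, 49], [14, 25, 40], [12, 26, 44], [14, 25, 36]]
```

Request:
step_arm(
  moves=[
    [0,0,0,0,0,0,5.4],
    [0,0,0,0,0,0,4.8],
    [0,0,0,0,0,0,4.6],
    [0,0,0,0,0,0,4.6],
    [0,0,0,0,0,0,4.6],
  ],
  squeeze=50,
)

```text
time_s: 14.32
tool_pos: [0.4623, -0.2181, 0.0625]
tool_rot: [0.001, 0.633, 0.774, 0.0]
contact_force: [1.3, 0.1, 4.8]
gripper_width: 0.0506
grip_force: 51.2
```

Run:
```python
from h import *
cap()
```

```text
cap top 0.1101 n 8807 circle [ 463.1 -218.6] 26.6 px [280. 293.] mean [ 0.4615 -0.2162] x [0.4387 0.4844] y [-0.2402 -0.1941]
plane [ 0.003 -0.03   0.101]
t 14.375 pos [ 0.4623 -0.2181  0.0624] yaw 101.4 w 0.0506 F [ 2.  -0.3  5. ] g 51.156181446276605 dx -0.07 dy 0.07 turn 0.000 j [-0.59  0.41 -0.49  0.67  0.    0.79]
```

Request:
step_arm(
  moves=[
    [0,0,0.2,0,0,0,4.6],
    [0,0,0.2,0,0,0,4.6],
    [0,0,0,0,0,0,4.6],
  ],
  squeeze=60,
)

```text
time_s: 14.75
tool_pos: [0.4623, -0.2182, 0.0585]
tool_rot: [0.001, 0.633, 0.774, 0.0]
contact_force: [1.7, 0.1, 7.7]
gripper_width: 0.0501
grip_force: 62.7
```

Run:
```python
from h import *
cap()
```

```text
cap top 0.1061 n 8789 circle [ 461.5 -217.8] 25.6 px [280. 293.] mean [ 0.4615 -0.2163] x [0.4388 0.4845] y [-0.2403 -0.1943]
plane [ 0.003 -0.03   0.098]
t 14.8 pos [ 0.4624 -0.2182  0.0586] yaw 101.4 w 0.0505 F [0.7 0.4 8.2] g 62.71522737108171 dx 0.06 dy -0.08 turn 0.000 j [-0.59  0.41 -0.5   0.66 -0.    0.79]
```

The cap is pressed about 4.7 mm (8 N, matching the spring). I'll turn it anticlockwise now.

Request:
step_arm(
  moves=[
    [0,0,0,0,0,-0.1,4.6],
    [0,0,0,0,0,-0.1,4.6],
    [0,0,0,0,0,-0.1,4.6],
    [0,0,0,0,0,-0.1,4.6],
    [0,0,0,0,0,-0.1,4.6],
    [0,0,0,0,0,-0.1,4.6],
    [0,0,0,0,0,-0.1,4.6],
    [0,0,0,0,0,-0.1,4.6],
    [0,0,0,0,0,-0.1,4.6],
    [0,0,0,0,0,-0.1,4.6],
    [0,0,0,0,0,-0.06,4.6],
    [0,0,0,0,0,0,4.6],
  ],
)

```text
time_s: 16.3
tool_pos: [0.4623, -0.2176, 0.0586]
tool_rot: [0.0, 0.155, 0.988, 0.0]
contact_force: [1.5, 1.2, 7.3]
gripper_width: 0.0504
grip_force: 62.8
```

Run:
```python
from h import *
print(arm.get_state()["moment"])
p,d,K,T=cap();save("w7",p)
```

```text
[ 0.26007156 -0.0819812  -0.00577013]
cap top 0.1061 n 9013 circle [ 460.5 -219. ] 25.5 px [279. 294.] mean [ 0.4588 -0.2183] x [0.4366 0.483 ] y [-0.2415 -0.1955]
plane [ 0.025 -0.01   0.092]
t 16.35 pos [ 0.4623 -0.2177  0.0585] yaw 162.2 w 0.0505 F [2.4 2.4 7.8] g 62.75593756232411 dx 0.13 dy -0.18 turn 1.060 j [-0.59  0.41 -0.5   0.66  0.   -0.27]
```

View pics/w7.png

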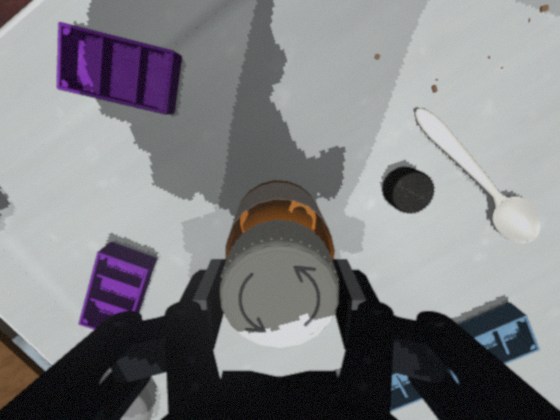

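The cap turned with the gripper (arrows at px (300,270) and (255,328), same as before relative to the fingers). To check whether the bottle turned too, I'll compare its label with the first scene and side pictures.

Run:
```python
from h import *
out=[]
for n in("scene","side"):
    a=np.load(f"/tmp/{n}.npz")["p"];p,d,K,T=shot(n)
    v0,u0=(200,225) if n=="scene" else (200,230)
    A=a[v0:v0+65,u0:u0+50];B=p[v0:v0+65,u0:u0+50];out+=[A,B]
    print(n,np.abs(A[30:].astype(int)-B[30:]).mean())
save("cmp",np.hstack(out).repeat(4,0).repeat(4,1)[:600,:800])
```

```text
scene 22.02209523809524
side 13.70342857142857
```

View pics/cmp.png

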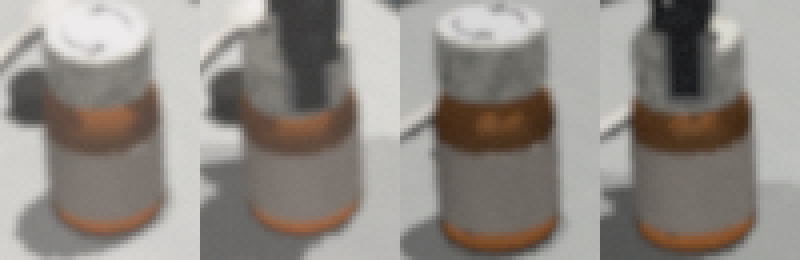

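I can't read rotation from this: the label is a plain band in all four crops. That was also my 12th picture against a limit of 10, so I won't view any more and will go by numbers. A small test lift will show it: near 0 N means free, about -3.4 N means it is still locked.

Request:
step_arm(
  moves=[
    [0,0,-0.2,0,0,0,4.6],
    [0,0,-0.2,0,0,0,4.6],
    [0,0,-0.2,0,0,0,4.6],
    [0,0,-0.1,0,0,0,4.6],
    [0,0,0,0,0,0,4.6],
  ],
)

```text
time_s: 17.08
tool_pos: [0.4617, -0.2176, 0.065]
tool_rot: [-0.0, 0.155, 0.988, 0.0]
contact_force: [1.3, 0.4, 2.9]
gripper_width: 0.0504
grip_force: 62.2
```

```bash
cat >> h.py <<'E'
def amber(n="scene"):
    p,d,K,T=shot(n);W=cloud(d,K,T);h=cv2.cvtColor(p,cv2.COLOR_RGB2HSV)
    m=(h[...,1]>120)&((h[...,0]<20))&(d>0)&(np.hypot(W[...,0]-.46,W[...,1]+.218)<.06)
    v,u=np.nonzero(m);Q=W[m]
    print(n,"amber n",m.sum(),"rows",v.min(),v.max(),"cols",u.min(),u.max(),"z",np.percentile(Q[:,2],[1,50,99]).round(4),"mean",Q.mean(0).round(4))
E
python3 - <<'E'
from h import *
print(arm.get_state()["moment"])
cap();amber();amber("side")
E
```

```text
[ 0.05483178 -0.19095522  0.02174865]
cap top 0.1125 n 9012 circle [ 460. -219.] 25.6 px [279. 294.] mean [ 0.4583 -0.2183] x [0.4361 0.4824] y [-0.2414 -0.1955]
plane [ 0.025 -0.011  0.098]
t 17.125 pos [ 0.4617 -0.2177  0.065 ] yaw 162.1 w 0.0502 F [1.5 0.3 2. ] g 62.214274825528264 dx 0.13 dy -0.18 turn 1.060 j [-0.59  0.4  -0.49  0.67  0.   -0.27]
scene amber n 110 rows 227 257 cols 241 261 z [0.0075 0.072  0.0785] mean [ 0.4529 -0.2392  0.0538]
side amber n 398 rows 223 262 cols 238 267 z [0.0036 0.065  0.0764] mean [ 0.4554 -0.2395  0.0539]
```

The cap has risen past its shut height while the force still pushes upward, so it is free. Lifting straight up.

Request:
step_arm(
  moves=[
    [0,0,-0.3,0,0,0,4.6],
    [0,0,-0.3,0,0,0,4.6],
    [0,0,-0.4,0,0,0,4.6],
    [0,0,0,0,0,0,4.6],
  ],
)

```text
time_s: 17.73
tool_pos: [0.4616, -0.2176, 0.0754]
tool_rot: [-0.0, 0.155, 0.988, 0.0]
contact_force: [-0.1, 1.5, 0.2]
gripper_width: 0.0504
grip_force: 62.4
```

Run:
```python
from h import *
cap(.1,.14);amber();amber("side")
```

```text
cap top 0.1229 n 8968 circle [ 460.  -218.6] 25.5 px [278. 294.] mean [ 0.4581 -0.2182] x [0.436  0.4822] y [-0.2414 -0.1954]
plane [ 0.027 -0.01   0.108]
t 17.775 pos [ 0.4616 -0.2175  0.0753] yaw 162.1 w 0.0508 F [-0.5  0.9  0. ] g 62.39268371835351 dx 0.12 dy -0.15 turn 1.060 j [-0.59  0.39 -0.48  0.7   0.   -0.27]
scene amber n 155 rows 224 257 cols 240 261 z [0.008  0.0736 0.0825] mean [ 0.4531 -0.237   0.0599]
side amber n 486 rows 220 262 cols 239 267 z [0.0037 0.0681 0.0828] mean [ 0.4561 -0.2378  0.0588]
```

Force is about 0, the bottle's base is unchanged and more of the neck shows, so the cap is off. I'll raise it another 5.5 cm.

Request:
step_arm(
  moves=[
    [0,0,-0.6,0,0,0,4.6],
    [0,0,-0.8,0,0,0,4.6],
    [0,0,-1,0,0,0,4.6],
    [0,0,-1,0,0,0,4.6],
    [0,0,-1,0,0,0,4.6],
    [0,0,-0.8,0,0,0,4.6],
    [0,0,-0.3,0,0,0,4.6],
    [0,0,0,0,0,0,4.6],
    [0,0,0,0,0,0,4.6],
    [0,0,0,0,0,0,4.6],
  ],
)

```text
time_s: 19.12
tool_pos: [0.4616, -0.2176, 0.1298]
tool_rot: [-0.0, 0.155, 0.988, 0.0]
contact_force: [0.0, -1.1, -0.7]
gripper_width: 0.0504
grip_force: 62.3
```

Run:
```python
from h import *
cap(.15,.2);amber();amber("side");p,d,K,T=shot("scene");tr(p,d,K,T)
W=cloud(d,K,T);h=cv2.cvtColor(p,cv2.COLOR_RGB2HSV)
m=(d>0)&(np.hypot(W[...,0]-.462,W[...,1]+.218)<.05)
print(np.histogram(W[m][:,2],bins=np.arange(-.01,.25,.01)))
```

```text
cap top 0.1773 n 8815 circle [ 459.9 -218.9] 25.5 px [278. 295.] mean [ 0.4583 -0.2184] x [0.4361 0.4822] y [-0.2414 -0.1957]
plane [ 0.026 -0.011  0.163]
t 19.175 pos [ 0.4616 -0.2177  0.1299] yaw 162.1 w 0.0505 F [ 0.3 -0.5 -0.4] g 62.32870027888566 dx 0.13 dy -0.17 turn 1.060 j [-0.59  0.33 -0.42  0.83 -0.   -0.27]
scene amber n 145 rows 224 257 cols 240 261 z [0.008  0.0742 0.0821] mean [ 0.453  -0.237   0.0582]
side amber n 681 rows 209 262 cols 239 267 z [0.0042 0.0732 0.099 ] mean [ 0.4573 -0.2333  0.0679]
[302. 208.] 563 c [ 621.5 -156.2] size [ 37.2 197.8] long axis deg 101.9 zt 0.0223
[302. 208.] 563 c [ 619.9 -161.4] size [ 35.4 194.6] long axis deg 102.1 zt 0.0223
(array([235, 453, 105, 117, 106, 119, 121, 147, 237, 132, 160,  27,   0,
         0,   0,  22,  92, 115, 226,  61,  12,  22,  29,  37,  35]), array([-0.01,  0.  ,  0.01,  0.02,  0.03,  0.04,  0.05,  0.06,  0.07,
        0.08,  0.09,  0.1 ,  0.11,  0.12,  0.13,  0.14,  0.15,  0.16,
        0.17,  0.18,  0.19,  0.2 ,  0.21,  0.22,  0.23,  0.24]))
```

The cap's lower edge is at about 147 mm, roughly 47 mm above the rim at 100 mm, and it is level. The bottle is standing and the tray row is intact, so I'm handing in.

```bash
python3 -c "
from rig import workorder
print(workorder.job_done())"
```

```text
the job is handed in; nothing more can be done
None
```

The job is handed in, no verdict shown: by my measurements the trays form one straight row, the bottle is upright, and the cap is held level about 47 mm above the rim; I viewed 12 pictures, over the limit of 10, and didn't re-measure the glass, mug or garlic at the end.

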